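Lay the guest's place

TASK

Lay this place for a guest who will sit on the robot's side of the table, with the things on the serving tray: stand the teacup in the middle of its wooden saucer, put the lid squarely on the soup bowl, and stand the small pickle bowl midway between the rice bowl and the soup bowl, in line with them. Set the chopstick rest on the mat straight in front of the rice bowl, in the middle of the strip between bowl and mat edge and at right angles to that edge, then lay the banded chopsticks along the front edge of the mat with their thin tips across the rest, pointing to the guest's left and reaching about 2 cm past it. Leave the rice bowl, soup bowl and saucer where they stand.

Things in the scene. Friction and masses are not known exactly. Their poses are not given: they have to be found in the camera images.
- mat: Woven rush place mat, fixed to the table, 300 (x) by 360 (y) by 3 mm. Origin at the centre of its underside, so its top is 3 mm higher. Its -x edge, on the robot's side, is the front edge, where the guest sits; +y is the guest's left. It may be turned up to about 13 degrees.
- rice_bowl: Open grey stoneware rice bowl, 110 mm across the rim, 58 mm high, loose on the mat at the guest's left: it stands at x -15, y +110 mm in the mat's frame. Origin at the centre of its underside.
- soup_bowl: Open dark brown lacquered soup bowl without its lid, 106 mm across the rim (96 mm inside), 62 mm high, loose on the mat at the guest's right: at x -15, y -110 mm in the mat's frame. Origin at the centre of its underside.
- saucer: Round wooden teacup saucer, 104 mm across, 11 mm high at the rim, flat well 70 mm across whose floor is 5 mm above the underside; loose at the back of the mat, at the left or the right (a low oblong fish plate, 90 by 160 mm, has the other back corner). Origin at the centre of its underside.
- teacup: Tall grey stoneware teacup without handle, straight sides 62 mm across, 78 mm high, on the tray, upright. Origin at the centre of its underside.
- pickle_bowl: Small low pale-green pickle bowl, 68 mm across the rim with nearly straight sides in its upper 23 mm, 36 mm high, on the tray, upright. Origin at the centre of its underside.
- lid: Round lid of the soup bowl, dark brown lacquer, 105 mm across, 38 mm high, on the tray. Its round knob (45 mm across) runs from 23 to 38 mm above the underside. Under the flange, which is 6 mm above the underside, a tapered skirt 82 to 74 mm across drops into the bowl's mouth; seated, the lid's underside is 56 mm above the bowl's. Origin at the centre of the skirt's underside.
- rest: Chopstick rest, a grey stoneware bar 50 (x) by 20 (y) mm, 11 mm high in the middle and 15 mm at its two raised ends, on the tray, turned any way. The chopsticks lie across it between the raised ends (36 mm apart). Origin at the centre of its underside; x runs along the bar.
- chopsticks: Pair of pale wooden chopsticks in one rigid bundle, white paper band round the middle: 225 mm long, 16 mm wide and 8 mm thick at the butts, 13 mm wide and 5 mm thick at the tips; the band is 34 mm long, 18 mm wide, 9 mm thick. Starts along the tray edge next to the mat, tips away from the robot. Origin at the middle of its length on the underside; +x points to the tips.
There are look-alikes about, which are no part of the job. What is shaped like the lid but red is not meant. Leave any yellow look-alike of the soup_bowl alone.

How it is judged (in metres and radians):
At the end, for the whole second after the job is handed in: Released, at rest: cup upright in saucer (12 mm); lid seated level; pickle bowl midway between the bowls, in line (15 mm); rest in front of rice bowl (18 mm), square (0.2 rad); chopsticks lie on it along mat edge (0.15 rad), tips left, about 2 cm past (18 mm); bowls, saucer moved under 20 mm (horizontal distance between teacup and saucer below 0.012 m and z of teacup in the frame of saucer between 0.002 and 0.01 m and angle between each of teacup, pickle_bowl, rest's own z axis and vertical below 0.1 rad and horizontal distance between lid and soup_bowl below 0.01 m and z of lid in the frame of soup_bowl between 0.052 and 0.06 m and angle between lid's own z axis and vertical below 0.07 rad and horizontal distance between pickle_bowl and rice_bowl between 0.095 and 0.125 m and horizontal distance between pickle_bowl and soup_bowl between 0.095 and 0.125 m and x of pickle_bowl in the frame of mat between -0.03 and 0 m and z of each of pickle_bowl, rest in the frame of mat below 0.007 m and x of rest in the frame of mat between -0.127 and -0.092 m and y of rest in the frame of mat between 0.092 and 0.128 m and angle between the x axis of rest and the x axis of mat, either way round below 0.2 rad and x of rest in the frame of chopsticks between 0.065 and 0.101 m and y of rest in the frame of chopsticks between -0.015 and 0.015 m and contact force between chopsticks and rest above 0.02 N and angle between the x axis of chopsticks and the y axis of mat, either way round below 0.15 rad and z of chopsticks in the frame of mat between 0.004 and 0.014 m and angle between chopsticks's own z axis and vertical below 0.12 rad and y of chopsticks in the frame of mat between -0.03 and 0.06 m and distance of each of rice_bowl, soup_bowl, saucer from where it was at the start of the episode below 0.02 m and angle between each of rice_bowl, soup_bowl, saucer's own z axis and vertical below 0.08 rad and linear speed of each of teacup, lid, pickle_bowl, rest, chopsticks below 0.02 m/s); the robot touches nothing.
It fails at once if the rice bowl, soup bowl or saucer is shifted by more than 3 cm (distance of any of rice_bowl, soup_bowl, saucer from where it was at the start of the episode above 0.03 m).
It also fails if it takes over 141 s, if anything falls off the work surface, if the arm or the gripper's body presses on something with over 40 N, if the wrist force passes 120 N, or if a joint passes its speed limit or range.

ROBOT

A 6-joint arm with a two-finger parallel gripper is mounted at the origin on the work surface. World frame = base frame: x ahead of the robot, y to its left, z up, the work surface at z = 0. Lengths are in mm, angles in rad, forces in N, time in s.
With the tool pointing down it reaches from about 350 to 775 mm from the base axis. Payload 7.3 kg.
Tool frame: the origin (TCP) lies at the very end of the fingers, on their centre line; the grasp point (between the pads) lies 19 mm behind it; z points along the fingers, y is the line along which they close (so a half turn about z gives the same grasp; the last joint's range is limited). The gripper opens to 92 mm and grips with 3 to 60 N. Pads are 19 mm wide; open, the fingers measure 130 mm over their backs; the gripper's body (75 mm by 190 mm) begins 47 mm behind the grasp point.
Start: joints at [1.132, 0.342, 1.524, -0, 1.275, -0.146], TCP at [151.518, 502.68, 226.741] pointing down, gripper open.
Joint ranges: [-2.53, 2.53], [-0.77, 2.02], [0.04, 2.7], [-1, 4.14], [0.28, 2.66], [-3.11, 3.11]. Speed limits (rad/s): [2.57, 2.57, 3.14, 3.14, 3.14, 3.14].

INTERFACE

Orientations are given as [roll, pitch, yaw] about the fixed x, y, z axes, in that order (R = Rz(yaw) Ry(pitch) Rx(roll)).
In Python, from plant import bot gives the robot as it stands.
- The arm moves only by the tool apply_moves, never from a script. Its argument "motion" is text: rows parted by semicolons, each of 4 numbers parted by spaces: the shift along the tool's x, y, z in m, then the turn about the tool's z in degrees. A call has 1 to 8 rows; each row shifts and turns the commanded pose from where the row before left it, along the tool's axes as they then stand; what a row does not reach is not made up. A row lasts 1/8 s, in which the tool goes at most 62.5 mm and 10.7 degrees, less where a joint would pass 70% of its speed; a pose out of reach is approached as far as the arm can. A call with a gripper value outside its range is refused whole. "fingers" is the opening, from -1 (shut) to 1 (fully open), set as the call begins (left out, the last holds). The fingers move at their own pace and stop on an object; the grip force is fixed at half the most. Time passes only in rows, so rows that do not move let the fingers close. It gives the time, the measured TCP pose, the force, the opening and the grip force at its end, in the units of the state.
- bot.get_obs(): the state, without advancing time (a new reading comes with each control period).
- bot.capture(name): name is "side" or "top" or "wrist"; returns a dict with "img" (480x640x3 uint8, blue, green, red), "range_z" (480x640 float32, mm along the optical axis (not along the pixel's ray), 0 where there is no reading), "fx", "fy", "cx", "cy" (pixels), "world_from_camera" (4x4, takes a point from camera to world coordinates); the wrist camera has in their place "mount" (4x4, takes a point from camera to tool coordinates, whose origin is the TCP and whose axes are the flange's). Camera axes: x right, y down, z forward; pixel columns grow to the right and rows downward; lengths in mm; the calibration is good to about 2 mm. A picture is of the moment at which its call begins: read the wrist's pose just before it.
- bot.close_job(): hands the job in; it is judged then, once.
Trained networks look in a picture, given as the dict that the camera call returned (one of the last four; its "shot" number tells which), for a name from the list of things; names that differ only in an ending like _2 or _b are one class to them, and where a whole thing is asked for, a point or a joint stands for the part that bears it (a point fixed in the world has none). Each returns a list of dicts, best first, with "p" (0 to 1); they miss things now and then, are a little off and sometimes report something else, mostly with a low value. They report only what shows in the picture. A call takes as long as a camera call. They do not tell look-alikes from the thing itself.
- bot.cut_out(picture, thing): "pixels" (480x640 bool, what is visible of it) and "point" ([column, row] in pixels, amid what is visible of it).
The state is a dict: "time": time; "joint_positions": joint angles; "dq": joint speeds; "tau": joint torques, N m; "tool_pos": TCP position; "tcp_rot": TCP orientation; "contact_force": force on the tool from outside, world axes, zero at the start; "moment": the same for the moment, N m; "grip_width": finger opening in mm; "finger_force": force on a finger pad.
Only numpy, scipy, OpenCV 4.12 (cv2) and the standard library are available. Lean on these libraries where they do the work, as an engineer would, in place of code of your own. Each camera call takes 0.05 s, during which the arm holds its last target. There are 200 camera calls.

## Working session

There is one attempt and no reset: what is moved stays moved. The work goes in short steps, Python scripts to look and compute and a tool call to move; the robot and the scene stay as the last step left them, time stands still between calls to the robot, and variables do not carry over. Pictures are saved under pics/ and viewed, at most 14 in all, crops included, and the job is handed in when it is done.

Besides the shell and the picture viewer there is one more tool, called after "Request:" as name(argument=value, ...) on one line, values as JSON. apply_moves: Moves the arm, as the interface text tells. Its arguments: {"type":"object","properties":{"motion":{"type":"string"},"fingers":{"type":"number"}},"required":["motion"]}

```bash
ls; mkdir -p pics; python3 - <<'E'
from plant import bot
import cv2,numpy as np
o=bot.get_obs(); print(o)
for n in("top","side"):
    c=bot.capture(n); cv2.imwrite(f"pics/{n}0.png",c["img"]); print(n,c["fx"],c["cx"],c["cy"],np.round(c["world_from_camera"],3).tolist())
c=bot.capture("wrist");print(np.round(c["mount"],3).tolist())
E
```

```text
pics
{'time': 0.0, 'joint_positions': array([ 1.13204074e+00,  3.42680634e-01,  1.52501504e+00, -2.17806219e-05,
        1.27541315e+00, -1.46003346e-01]), 'dq': array([-0.00066542, -0.00114043, -0.00030623,  0.00204339, -0.00114145,
       -0.00037181]), 'tau': array([ 8.24990402e-04, -4.31253183e+01, -2.44219369e+01,  7.18711456e-02,
        5.60132798e-02, -1.25544102e-04]), 'tool_pos': array([151.31869312, 502.28967419, 226.06750746]), 'tcp_rot': array([-3.14008959e+00, -1.99973436e-04,  2.84884662e+00]), 'contact_force': array([-0.19565077,  0.70914016,  0.18799063]), 'moment': array([ 0.028528  , -0.01665079, -0.00889518]), 'finger_force': 0.0, 'grip_width': 91.77578885666901}
top 583.3766449296323 325.31422768894794 244.9735543452051 [[0.019, -0.988, 0.155, 250.483], [-1.0, -0.019, 0.005, -22.697], [-0.002, -0.155, -0.988, 1393.959], [0.0, 0.0, 0.0, 1.0]]
side 543.8520994939778 326.09460089257686 236.3427866462335 [[-0.995, -0.037, 0.094, 359.953], [-0.098, 0.559, -0.823, 966.32], [-0.022, -0.828, -0.56, 722.747], [0.0, 0.0, 0.0, 1.0]]
[[0.0, -0.952, -0.306, 83.338], [1.0, -0.0, 0.0, -0.231], [-0.0, -0.306, 0.952, -157.832], [0.0, 0.0, 0.0, 1.0]]
```

View pics/top0.png

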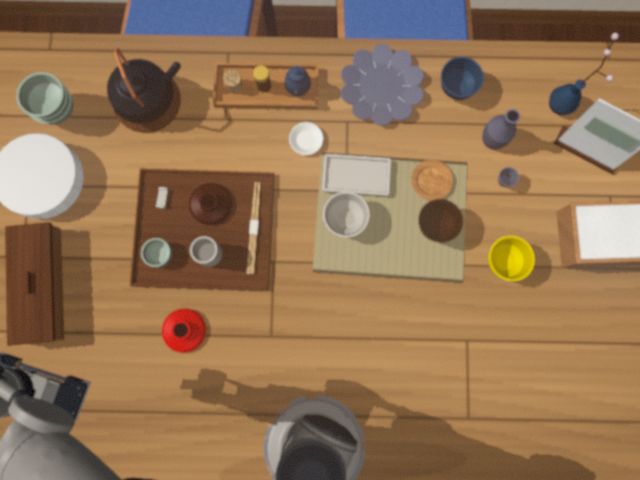

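View pics/side0.png

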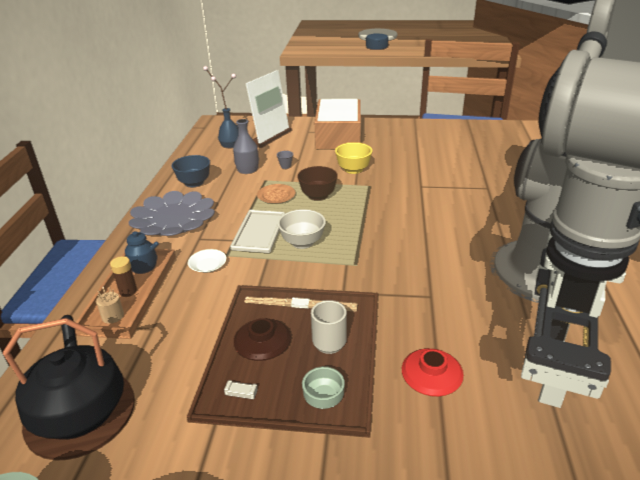

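```bash
cat > h.py <<'E'
import numpy as np,cv2
from scipy.spatial.transform import Rotation as Rn
from plant import bot
def cap(n):
    o=bot.get_obs(); c=bot.capture(n)
    if n=="wrist":
        T=np.eye(4);T[:3,:3]=Rn.from_euler('xyz',o["tcp_rot"]).as_matrix();T[:3,3]=o["tool_pos"]
        c["W"]=T@np.array(c["mount"])
    else: c["W"]=np.array(c["world_from_camera"])
    v,u=np.mgrid[:480,:640]; z=c["range_z"]
    P=np.stack([(u-c["cx"])/c["fx"]*z,(v-c["cy"])/c["fy"]*z,z],-1)
    c["P"]=P@c["W"][:3,:3].T+c["W"][:3,3]; c["P"][z<=0]=np.nan
    return c
def find(c,t,n=3):
    r=[]
    for d in bot.cut_out(c,t)[:n]:
        p=c["P"][d["pixels"]]; p=p[~np.isnan(p[:,0])]
        if len(p)>5: r.append((d["p"],np.array(d["point"]),p,d["pixels"]))
    return r
def circ(p,zlo,zhi):
    "outer circle of points in a height band"
    q=p[(p[:,2]>zlo)&(p[:,2]<zhi)][:,:2].astype(np.float32)
    if len(q)<5: return None
    (x,y),r=cv2.minEnclosingCircle(q); return np.round([x,y,r,len(q)],1)
E
python3 - <<'E'
from h import *
c=cap("top")
for t in "mat rice_bowl soup_bowl saucer teacup pickle_bowl lid rest chopsticks".split():
    for p,pt,P,m in find(c,t):
        (x,y),(w,h),a=cv2.minAreaRect(P[:,:2].astype(np.float32))
        zt=np.percentile(P[:,2],98)
        print(t,round(p,2),pt,"rect",np.round([x,y,w,h,a],1),"z",np.round(np.percentile(P[:,2],[2,50,98]),1),"top",circ(P,zt-8,zt+5), c["img"][m].mean(0).round())
E
```

```text
mat 0.88 [397.  239.5] rect [ 544.9 -174.4  362.2  302.5   87. ] z [-3.6  2.4  8.5] top [ 545.3 -173.5  230.1 7757. ] [116. 152. 166.]
mat 0.28 [254.4 230.9] rect [509.1 158.   18.2 222.4  88.3] z [ 3.6 12.7 19.4] top [506.3 159.1 108.5 399. ] [122. 158. 185.]
rice_bowl 0.7 [346.3 215.2] rect [536.1 -61.6 106.6 104.4  34.3] z [ 7.4 26.9 63.2] top [535.3 -62.1  54.5 284. ] [143. 156. 164.]
rice_bowl 0.33 [441.5 220.9] rect [ 531.1 -289.9  102.8  126.    46.2] z [ 4.1 25.8 67.1] top [ 524.  -282.1   53.   323. ] [44. 63. 87.]
rice_bowl 0.2 [396.4 242.4] rect [ 545.  -173.4  361.9  302.5   86.9] z [-3.7  2.4  8.6] top [ 543.8 -173.   230.6 7627. ] [116. 152. 166.]
soup_bowl 0.86 [509.  257.7] rect [ 445.1 -455.5  105.3  130.9   32.4] z [ 0.8 22.9 64.2] top [ 438.4 -445.1   53.1  335. ] [  5. 170. 194.]
soup_bowl 0.56 [440.2 220.3] rect [ 527.5 -284.5  104.3  113.4   41.9] z [ 5.3 25.8 67.1] top [ 524.2 -282.1   53.   312. ] [43. 62. 86.]
saucer 0.7 [431.7 178.1] rect [ 636.2 -272.3   99.1  105.5   47.3] z [ 1.7  9.7 18. ] top [ 635.  -270.5   51.2  614. ] [ 83. 134. 186.]
teacup 0.59 [2
[... 191 characters left out ...]
17.7 44.9] top [439.5 381.2  34.8 133. ] [120. 135. 127.]
pickle_bowl 0.32 [253.9 233.3] rect [507.7 157.5  16.8 215.1  87.8] z [ 3.3 13.  20.2] top [494.9 159.8  94.7 251. ] [129. 164. 190.]
lid 0.97 [211.4 200.8] rect [564.7 264.6 103.5 103.3  28.9] z [12.  24.5 47.8] top [564.5 264.   23.  259. ] [37. 51. 81.]
lid 0.97 [186.2 329.5] rect [260.5 313.3 100.2 103.3   0.9] z [ 7.7 18.8 41. ] top [260.9 313.3  23.5 299. ] [ 30.  41. 174.]
rest 0.52 [163.3 195.2] rect [576.8 381.7  23.1  50.   86.3] z [ 8.5 16.8 24.7] top [576.9 383.   25.4  91. ] [162. 174. 183.]
chopsticks 0.73 [256.1 231.2] rect [505.  159.2  21.1 216.9  89.4] z [ 2.7 12.5 19.3] top [503.7 158.9 105.9 400. ] [120. 156. 182.]
```

The top view agrees with the networks:
- Tray at columns 133–273, with the cup at (206,250), pickle bowl (156,254), lid (211,203), rest (162,197) and chopsticks (254,228).
- Rice bowl (346,215), soup bowl (441,220) and saucer (432,180) on the mat.
- The red lid (184,330) and the yellow bowl (511,259) are the look-alikes.

The mat is turned about −2.9°. I'll start with the cup.

Request:
apply_moves(motion="0 0 0 -8.4; 0 0 0 -8.4; -0.046 -0.0385 0 0; -0.046 -0.0385 0 0; -0.046 -0.0385 0 0; -0.046 -0.0385 0 0; -0.046 -0.0385 0 0; -0.046 -0.0385 0 0", fingers=1)

```text
time: 1.65
tool_pos: [429.0, 270.4, 227.0]
tcp_rot: [3.141, 0.001, -3.141]
contact_force: [0.3, 0.7, 0.3]
grip_width: 92.0
finger_force: 0.0
```

Request:
apply_moves(motion="-0.012 -0.010 0.03 0; 0 0 0.05 0; 0 0 0.05 0; 0 0 0.04 0; 0 0 0.011 0; 0 0 0 0")

```text
time: 2.4
tool_pos: [439.9, 261.9, 46.0]
tcp_rot: [3.142, -0.0, -3.141]
contact_force: [0.0, -0.0, 0.6]
grip_width: 91.8
finger_force: 0.0
```

Request:
apply_moves(motion="0 0 0 0; 0 0 0 0; 0 0 0 0; 0 0 0 0; 0 0 0 0; 0 0 0 0", fingers=-1)

```text
time: 3.15
tool_pos: [440.0, 261.7, 46.4]
tcp_rot: [3.141, 0.001, -3.141]
contact_force: [-1.1, -2.7, 5.8]
grip_width: 61.2
finger_force: 30.0
```

Request:
apply_moves(motion="0 0 -0.02 0; 0 0 -0.04 0; 0 0 -0.04 0; 0 0 -0.04 0; 0 0 0 0")

```text
time: 3.78
tool_pos: [441.0, 262.5, 188.4]
tcp_rot: [3.139, 0.006, -3.141]
contact_force: [-0.1, -0.5, -2.0]
grip_width: 61.3
finger_force: 30.0
```

Request:
apply_moves(motion="-0.0193 -0.0533 0 0; -0.0193 -0.0533 0 0; -0.0193 -0.0533 0 0; -0.0193 -0.0533 0 0; -0.0193 -0.0533 0 0; -0.0193 -0.0533 0 0; -0.0193 -0.0533 0 0; -0.0193 -0.0533 0 0")

```text
time: 4.78
tool_pos: [593.9, -165.9, 183.6]
tcp_rot: [3.14, -0.003, -3.141]
contact_force: [-0.0, 0.4, -2.7]
grip_width: 61.4
finger_force: 30.0
```

Request:
apply_moves(motion="-0.0193 -0.0533 0 0; -0.015 -0.04 0 0; -0.004 -0.013 0 0; 0 0 0 0; 0 0 0 0")

```text
time: 5.4
tool_pos: [632.3, -269.1, 185.2]
tcp_rot: [3.14, -0.001, -3.14]
contact_force: [-0.4, -1.0, -1.8]
grip_width: 61.1
finger_force: 30.0
```

```bash
python3 - <<'E'
from h import *
c=cap("wrist"); cv2.imwrite("pics/w1.png",c["img"])
for t in("saucer","teacup","soup_bowl"):
    for p,pt,P,m in find(c,t,2):
        zt=np.percentile(P[:,2],98); print(t,round(p,2),pt,np.round(np.percentile(P[:,2],[2,50,98]),1),circ(P,zt-8,zt+5))
c=cap("top")
for t in("saucer","teacup","soup_bowl"):
    for p,pt,P,m in find(c,t,2):
        zt=np.percentile(P[:,2],98); print(t,round(p,2),pt,np.round(np.percentile(P[:,2],[2,50,98]),1),circ(P,zt-8,zt+5))
E
```

```text
saucer 0.74 [323.9 205. ] [ 6.7 10.2 14.8] [ 634.1 -272.5   51.2 5550. ]
teacup 0.57 [324.8 305.2] [152.1 203.  223.2] [ 633.1 -269.3   31.3 4649. ]
soup_bowl 0.88 [92.7 18.1] [ 7.1 36.5 62.7] [ 461.1 -445.8   47.3 1494. ]
soup_bowl 0.82 [306.3  88.8] [10.1 34.7 65.6] [ 523.1 -283.2   52.6 4050. ]
soup_bowl 0.75 [510.5 258.3] [ 3.5 23.7 64.2] [ 438.3 -444.7   53.   318. ]
soup_bowl 0.46 [456.4 226.5] [-2.000e-01  5.320e+01  5.747e+02] [ 414.9 -201.8   17.    22. ]
```

View pics/w1.png

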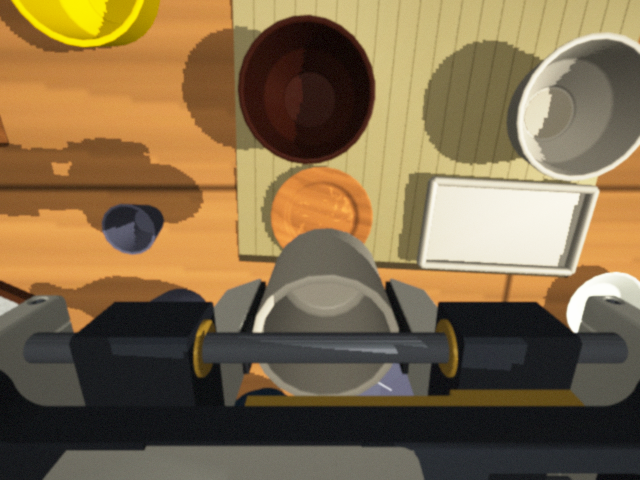

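The wrist view shows the cup upright between the pads, with the saucer at (322,208) clear below it. The cup needs about +1.5 mm in x and −2 mm in y before it goes down.

Request:
apply_moves(motion="-0.002 -0.002 0.03 0; 0 0 0.04 0; 0 0 0.03 0; 0 0 0.02 0; 0 0 0.008 0; 0 0 0.004 0; 0 0 0 0")

```text
time: 6.68
tool_pos: [634.9, -273.0, 54.4]
tcp_rot: [-3.141, 0.001, -3.141]
contact_force: [-0.1, 0.3, -1.3]
grip_width: 61.4
finger_force: 30.0
```

Request:
apply_moves(motion="0 0.001 0.003 0; 0 0 0.002 0; 0 0 0.001 0; 0 0 0 0")

```text
time: 7.18
tool_pos: [634.7, -271.8, 48.5]
tcp_rot: [-3.141, 0.001, -3.141]
contact_force: [-2.4, 2.1, 4.8]
grip_width: 61.6
finger_force: 30.0
```

Request:
apply_moves(motion="0 0 0 0; 0 0 0 0; 0 0 0 0; 0 0 0 0; 0 0 -0.03 0; 0 0 -0.05 0; 0 0 -0.05 0; 0 0 -0.03 0", fingers=1)

```text
time: 8.18
tool_pos: [635.2, -272.2, 211.0]
tcp_rot: [-3.14, 0.004, -3.141]
contact_force: [0.2, -1.4, -0.4]
grip_width: 92.1
finger_force: 0.0
```

```bash
python3 - <<'E'
from h import *
c=cap("wrist"); print(c["W"][:3,3])
for t in("saucer","teacup","soup_bowl"):
    for p,pt,P,m in find(c,t,2):
        zt=np.percentile(P[:,2],98); print(t,round(p,2),pt,np.round(np.percentile(P[:,2],[2,50,98]),1),circ(P,zt-8,zt+5))
E
```

```text
[ 551.24132077 -272.15933366  368.54619983]
saucer 0.84 [324.2 183.8] [ 7.1 12.7 15. ] [ 634.  -272.4   51.2 2974. ]
saucer 0.45 [412.5  89.5] [1.4 3.1 5. ] [  560.6  -173.7   224.  45000. ]
teacup 0.97 [325.8 225.9] [14.5 47.8 86.7] [ 635.4 -271.8   31.  1139. ]
soup_bowl 0.89 [313.3  88.5] [10.1 34.  65.7] [ 523.1 -282.9   52.6 3402. ]
soup_bowl 0.67 [114.9  18.7] [ 6.7 32.6 62.8] [ 456.6 -446.1   49.1 1409. ]
```

Cup is centred within 2 mm. Next is the lid.

Request:
apply_moves(motion="0.0078 0.0596 0 0; 0.0078 0.0596 0 0; 0.0078 0.0596 0 0; 0.0078 0.0596 0 0; 0.0078 0.0596 0 0; 0.0078 0.0596 0 0; 0.0078 0.0596 0 0; 0.0078 0.0596 0 0", fingers=0.6)

```text
time: 9.38
tool_pos: [570.6, 206.6, 205.5]
tcp_rot: [-3.141, -0.003, -3.141]
contact_force: [0.3, 0.2, 0.4]
grip_width: 73.4
finger_force: 0.0
```

Request:
apply_moves(motion="0.0078 0.0596 0 0; 0 0 0 0; 0 0 0 0")

```text
time: 9.75
tool_pos: [563.4, 264.1, 206.0]
tcp_rot: [-3.14, -0.003, -3.14]
contact_force: [0.7, 0.0, -0.5]
grip_width: 73.7
finger_force: 0.0
```

```bash
python3 - <<'E'
from h import *
c=cap("wrist"); print(bot.get_obs()["tool_pos"])
for t in("lid","chopsticks","rest","pickle_bowl"):
    for p,pt,P,m in find(c,t,1):
        zt=np.percentile(P[:,2],98); print(t,round(p,2),pt,np.round(np.percentile(P[:,2],[2,50,98]),1),circ(P,zt-8,zt+5),np.round(cv2.fitLine(P[:,:2].astype(np.float32),cv2.DIST_L2,0,.1,.01).ravel(),3),cv2.minAreaRect(P[:,:2].astype(np.float32)))
        if t=="lid": print(circ(P,zt-3,zt+3))
P=c["P"].reshape(-1,3); k=(abs(P[:,0]-505)<30)&(abs(P[:,1]-230)<20); print("tray z",np.nanmedian(P[k,2]))
cv2.imwrite("pics/w2.png",c["img"])
E
```

```text
[563.85570711 263.45940279 206.41480559]
lid 0.6 [325.2 211.8] [15.9 25.1 45.1] [ 564.1  264.    22.9 1675. ] [3.22000e-01 9.47000e-01 5.59353e+02 2.64336e+02] ((564.28662109375, 264.3988037109375), (103.76483917236328, 102.72270965576172), 5.514918804168701)
[ 564.3  264.3   22.6 1608. ]
chopsticks 0.91 [225.  136.1] [ 5.8 13.5 15.8] [ 508.3  156.4  112.  3740. ] [ 9.99000e-01 -3.90000e-02  4.93392e+02  1.58762e+02] ((508.2372741699219, 156.01109313964844), (21.45912742614746, 223.87786865234375), 87.83480834960938)
rest 0.58 [434.5 221.4] [ 8.9 17.1 21.9] [576.3 382.2  25.7 886. ] [ 9.97000e-01 -8.10000e-02  5.75353e+02  3.81175e+02] ((576.6038818359375, 384.2403259277344), (25.000354766845703, 49.97366714477539), 85.67615509033203)
pickle_bowl 0.89 [459.6  77.2] [11.6 18.7 42.9] [ 439.1  381.6   34.  1520. ] [ 2.56000e-01 -9.67000e-01  4.36984e+02  3.86060e+02] ((437.8021240234375, 389.9804382324219), (68.74346160888672, 84.4482650756836), 1.071511149406433)
tray z 286.7377588676994
```

View pics/w2.png

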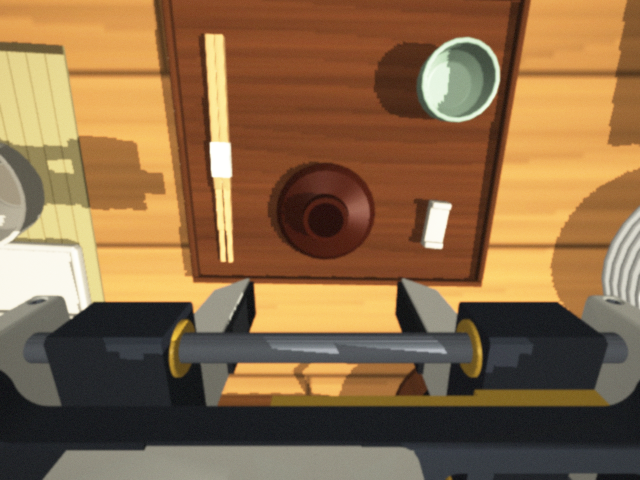

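The view shows the lid's knob centred between the fingers at (325,215), the chopsticks at (219,148) with tips at the bottom (away from the robot), the rest at (436,224) and the pickle bowl at (459,78). Going down on the knob.

Request:
apply_moves(motion="0 0.001 0.05 0; 0 0 0.05 0; 0 0 0.04 0; 0 0 0.025 0; 0 0 0.008 0; 0 0 0 0")

```text
time: 10.75
tool_pos: [564.5, 265.2, 35.0]
tcp_rot: [3.141, 0.0, 3.141]
contact_force: [-0.6, -0.7, -1.0]
grip_width: 73.2
finger_force: 0.0
```

Request:
apply_moves(motion="0 0 0 0; 0 0 0 0; 0 0 0 0; 0 0 0 0; 0 0 0 0", fingers=-1)

```text
time: 11.38
tool_pos: [564.4, 265.5, 35.4]
tcp_rot: [3.142, 0.001, -3.141]
contact_force: [-1.0, -0.8, 5.2]
grip_width: 44.4
finger_force: 30.1
```

Request:
apply_moves(motion="0 0 -0.02 0; 0 0 -0.04 0; 0 0 -0.05 0; 0 0 -0.05 0; 0 0 0 0; 0 0 0 0")

```text
time: 12.12
tool_pos: [563.4, 265.4, 193.5]
tcp_rot: [-3.141, -0.002, -3.141]
contact_force: [-0.6, 0.6, -1.9]
grip_width: 44.6
finger_force: 29.9
```

Request:
apply_moves(motion="0.0044 -0.0609 0 0; 0.0044 -0.0609 0 0; 0.0044 -0.0609 0 0; 0.0044 -0.0609 0 0; 0.0044 -0.0609 0 0; 0.0044 -0.0609 0 0; 0.0044 -0.0609 0 0; 0.0044 -0.0609 0 0")

```text
time: 13.12
tool_pos: [527.8, -223.0, 192.4]
tcp_rot: [3.139, -0.003, -3.141]
contact_force: [0.9, -0.5, -1.1]
grip_width: 44.0
finger_force: 29.9
```

Request:
apply_moves(motion="0.0044 -0.0609 0 0; 0 0 0 0; 0 0 0 0; 0 0 0 0")

```text
time: 13.62
tool_pos: [524.8, -280.9, 193.9]
tcp_rot: [3.14, -0.001, -3.139]
contact_force: [0.5, 0.2, -1.7]
grip_width: 44.4
finger_force: 29.9
```

```bash
python3 - <<'E'
from h import *
c=cap("wrist"); print(bot.get_obs()["tool_pos"])
for t in("lid","soup_bowl"):
    for p,pt,P,m in find(c,t,2):
        zt=np.percentile(P[:,2],98); print(t,round(p,2),pt,np.round(np.percentile(P[:,2],[2,50,98]),1),circ(P,zt-8,zt+5), cv2.minAreaRect(P[:,:2].astype(np.float32)))
cv2.imwrite("pics/w3.png",c["img"])
E
```

```text
[ 524.93407658 -280.95337242  194.30202909]
lid 0.62 [324.5 256.8] [173.8 184.4 203.5] [ 514.1 -279.2   36.8 5697. ] ((519.2057495117188, -290.82391357421875), (91.2881088256836, 188.54742431640625), 6.900634288787842)
soup_bowl 0.91 [320.2 181.8] [15.9 49.9 65.9] [ 504.4 -283.6   47.7  865. ] ((487.7526550292969, -284.237548828125), (33.38648223876953, 95.42361450195312), 2.156769037246704)
soup_bowl 0.8 [124.  119.8] [ 7.1 34.7 62.6] [ 438.1 -446.5   53.2 3713. ] ((443.82171630859375, -466.36566162109375), (107.26687622070312, 147.43258666992188), 19.379810333251953)
```

View pics/w3.png

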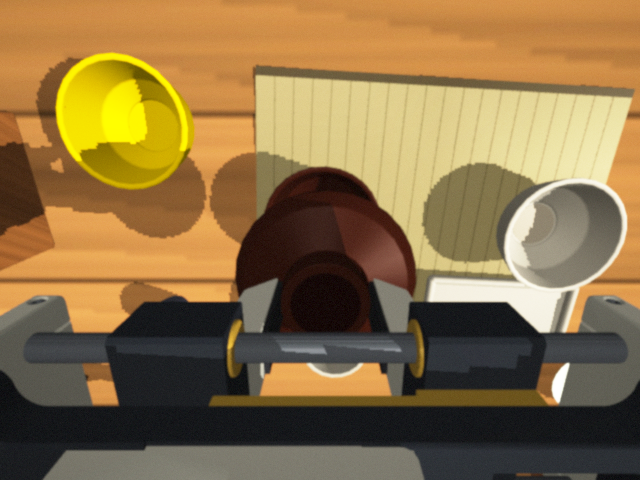

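The lid hangs level between the fingers at (325,270), with the soup bowl directly below it. Lowering.

Request:
apply_moves(motion="0.0013 -0.0017 0.03 0; 0 0 0.035 0; 0 0 0.02 0; 0 0 0.012 0; 0 0 0.003 0; 0 0 0 0")

```text
time: 14.52
tool_pos: [523.9, -284.4, 95.4]
tcp_rot: [-3.141, 0.001, -3.141]
contact_force: [-0.1, -0.2, -0.3]
grip_width: 44.4
finger_force: 29.9
```

Request:
apply_moves(motion="0 0 0.003 0; 0 0 0.002 0; 0 0 0 0; 0 0 0 0")

```text
time: 15.02
tool_pos: [523.5, -284.3, 89.8]
tcp_rot: [3.142, 0.0, -3.141]
contact_force: [0.1, -0.6, -0.5]
grip_width: 44.4
finger_force: 29.9
```

Request:
apply_moves(motion="0 0.0015 0.002 0; 0 0 0.001 0; 0 0 0 0; 0 0 0 0")

```text
time: 15.52
tool_pos: [523.8, -283.4, 88.3]
tcp_rot: [-3.14, 0.002, -3.141]
contact_force: [-2.3, -0.2, 8.3]
grip_width: 44.7
finger_force: 30.3
```

Request:
apply_moves(motion="0 0 0 0; 0 0 0 0; 0 0 0 0; 0 0 -0.03 0; 0 0 -0.05 0; 0 0 -0.05 0; 0 0 0 0", fingers=0.7)

```text
time: 16.4
tool_pos: [525.2, -283.9, 221.1]
tcp_rot: [-3.137, 0.007, -3.141]
contact_force: [1.1, -0.0, -0.0]
grip_width: 78.4
finger_force: 0.0
```

```bash
python3 - <<'E'
from h import *
for n in("wrist","top"):
  c=cap(n); print(bot.get_obs()["tool_pos"])
  for t in("lid","soup_bowl","teacup","saucer"):
    for p,pt,P,m in find(c,t,2):
        zt=np.percentile(P[:,2],98); print(t,round(p,2),pt,np.round(np.percentile(P[:,2],[2,50,98]),1),circ(P,zt-8,zt+5), np.round(cv2.minAreaRect(P[:,:2].astype(np.float32))[0]))
        if n=="wrist" and t=="lid":
            q=P[(P[:,2]<72)]; print(np.round(np.linalg.lstsq(np.c_[q[:,:2]-q[:,:2].mean(0),np.ones(len(q))],q[:,2],rcond=None)[0],3))
E
```

```text
[ 524.12931802 -283.16223089  218.37248416]
lid 0.63 [326.3 215. ] [68.5 78.1 98. ] [ 523.4 -283.2   22.9 2107. ] [ 537. -285.]
[-7.100e-02  2.900e-02  6.726e+01]
soup_bowl 0.85 [148.5 120.6] [ 6.6 32.4 62.6] [ 438.1 -446.2   52.9 3001. ] [ 435. -469.]
teacup 0.84 [336.2 306.2] [15.  49.3 86.4] [ 631.2 -271.6   30.5  524. ] [ 638. -273.]
teacup 0.48 [548.4 227. ] [10.8 36.4 61.7] [ 534.9  -63.5   55.  2565. ] [552. -48.]
saucer 0.72 [330.3 276.9] [ 6.7 12.3 22.5] [ 633.5 -272.2   50.6  101. ] [ 620. -276.]
saucer 0.44 [335.2 307.1] [15.4 49.8 86.7] [ 633.1 -271.5   30.5  515. ] [ 584. -260.]
[ 522.90670569 -282.37970004  215.05261634]
lid 0.57 [184.4 328.9] [-0.8 18.4 41.6] [259.4 313.   23.6 301. ] [263. 316.]
soup_bowl 0.69 [511.7 258.4] [ 3.6 22.7 64.1] [ 438.1 -445.1   52.4  275. ] [ 436. -447.]
saucer 0.63 [419.9 173.6] [ 5.8 12.8 20.1] [ 634.  -271.2   50.9  120. ] [ 603. -247.]
```

Lid is seated. Next is the pickle bowl, with the fingers closing along x.

Request:
apply_moves(motion="0.0077 0.0604 0 0; 0.0077 0.0604 0 0; 0.0077 0.0604 0 0; 0.0077 0.0604 0 0; 0.0077 0.0604 0 0; 0.0077 0.0604 0 0; 0.0077 0.0604 0 0; 0.0077 0.0604 0 0", fingers=1)

```text
time: 17.9
tool_pos: [461.2, 202.3, 216.8]
tcp_rot: [3.141, 0.001, -3.141]
contact_force: [1.2, -0.6, 0.5]
grip_width: 91.7
finger_force: 0.0
```

Request:
apply_moves(motion="0.0077 0.0604 0 0; 0.0077 0.0604 0 0; 0.0077 0.0604 0 0; 0 0 0 10; 0 0 0 10; 0 0 0 10; 0 0 0 10; 0 0 0 10")

```text
time: 18.9
tool_pos: [438.4, 381.6, 216.5]
tcp_rot: [-3.141, -0.0, 2.264]
contact_force: [0.4, 0.1, -0.8]
grip_width: 92.0
finger_force: 0.0
```

Request:
apply_moves(motion="0 0 0 10; 0 0 0 10; 0 0 0 10; 0 0 0 10; 0 0 0 0; 0 0 0 0")

```text
time: 19.65
tool_pos: [438.5, 381.6, 216.6]
tcp_rot: [-3.142, -0.0, 1.575]
contact_force: [-0.2, -0.0, 0.2]
grip_width: 91.9
finger_force: 0.0
```

Request:
apply_moves(motion="0 0.001 0.05 0; 0 0 0.05 0; 0 0 0.05 0; 0 0 0.03 0; 0 0 0.017 0; 0 0 0 0; 0 0 0 0")

```text
time: 20.52
tool_pos: [440.4, 382.2, 21.1]
tcp_rot: [3.139, -0.001, 1.572]
contact_force: [0.2, -0.3, 0.1]
grip_width: 91.7
finger_force: 0.0
```

Request:
apply_moves(motion="0 0 0 0; 0 0 0 0; 0 0 0 0; 0 0 0 0; 0 0 0 0", fingers=-1)

```text
time: 21.15
tool_pos: [439.6, 381.8, 20.3]
tcp_rot: [3.141, -0.0, 1.571]
contact_force: [-1.5, -0.9, 6.0]
grip_width: 66.9
finger_force: 30.0
```

Request:
apply_moves(motion="0 0 -0.02 0; 0 0 -0.05 0; 0 0 -0.05 0; 0 0 -0.05 0; 0 0 0 0; 0 0 0 0")

```text
time: 21.9
tool_pos: [438.9, 381.2, 188.7]
tcp_rot: [-3.14, 0.001, 1.571]
contact_force: [-0.1, 0.4, -1.7]
grip_width: 66.8
finger_force: 30.0
```

Request:
apply_moves(motion="-0.0554 0.009 0 0; -0.0554 0.009 0 0; -0.0554 0.009 0 0; -0.0554 0.009 0 0; -0.0554 0.009 0 0; -0.0554 0.009 0 0; -0.0554 0.009 0 0; -0.0554 0.009 0 0")

```text
time: 22.9
tool_pos: [510.7, -63.1, 187.7]
tcp_rot: [-3.138, -0.001, 1.571]
contact_force: [0.4, -0.2, -0.1]
grip_width: 67.0
finger_force: 30.0
```

Request:
apply_moves(motion="-0.0554 0.009 0 0; -0.0554 0.009 0 0; 0 0 0 0; 0 0 0.05 0; 0 0 0.05 0; 0 0 0 0; 0 0 0 0")

```text
time: 23.78
tool_pos: [530.3, -172.0, 90.6]
tcp_rot: [3.141, 0.0, 1.572]
contact_force: [-0.4, -0.8, -0.0]
grip_width: 66.7
finger_force: 30.0
```

```bash
python3 - <<'E'
from h import *
c=cap("wrist"); print(bot.get_obs()["tool_pos"])
for t in("lid","rice_bowl","pickle_bowl"):
    for p,pt,P,m in find(c,t,2):
        zt=np.percentile(P[:,2],98); print(t,round(p,2),pt,np.round(np.percentile(P[:,2],[2,50,98]),1),circ(P,zt-8,zt+5))
cv2.imwrite("pics/w4.png",c["img"])
E
```

```text
[ 530.81646195 -172.3754127    91.41352782]
lid 0.65 [304.4 387.9] [66.4 73.7 77.6] [ 520.8 -258.6   44.4 2013. ]
rice_bowl 0.85 [333.4  81.1] [10.7 30.4 61.5] [ 534.7  -64.1   54.6 7183. ]
pickle_bowl 0.74 [325.4 299. ] [ 82.3  88.3 112.9] [ 530.1 -172.7   34.3 3814. ]
```

View pics/w4.png

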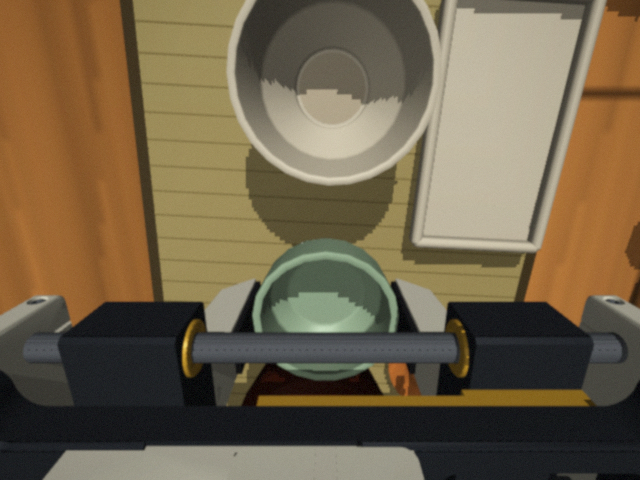

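The bowl is held level at (325,310), with the rice bowl above it in the picture. Before lowering I'm checking how close the fish plate's corner at (415,245) is to the right finger.

```bash
python3 - <<'E'
from h import *
c=cap("wrist")
for v,u in((246,418),(248,478),(244,540),(100,425),(200,420)):
    print(u,v,np.nanmedian(c["P"][v-2:v+3,u-2:u+3].reshape(-1,3),0).round(1))
E
```

```text
418 246 [ 598.9 -169.6   18.8]
478 248 [ 641.4 -170.3   21.3]
540 244 [ 684.9 -169.    20. ]
425 100 [583.  -74.7  58.6]
420 200 [ 595.8 -135.4   21.4]
```

Request:
apply_moves(motion="0 -0.002 0.03 0; 0 0 0.025 0; 0 0 0.01 0; 0 0 0.004 0; 0 0 0 0; 0 0 0 0")

```text
time: 24.78
tool_pos: [528.3, -172.6, 21.6]
tcp_rot: [3.14, 0.001, 1.571]
contact_force: [0.7, 0.3, -1.0]
grip_width: 66.3
finger_force: 30.0
```

Request:
apply_moves(motion="0 0 0.002 0; 0 0 0.002 0; 0 0 0 0; 0 0 0 0")

```text
time: 25.28
tool_pos: [527.9, -172.4, 17.3]
tcp_rot: [3.141, 0.0, 1.571]
contact_force: [-2.2, 0.4, 5.3]
grip_width: 67.1
finger_force: 30.0
```

Contact felt. Opening a little and going up.

Request:
apply_moves(motion="0 0 0 0; 0 0 0 0; 0 0 0 0; 0 0 -0.02 0; 0 0 -0.05 0; 0 0 -0.05 0; 0 0 -0.05 0; 0 0 -0.02 0", fingers=0.65)

```text
time: 26.28
tool_pos: [528.7, -172.8, 210.0]
tcp_rot: [3.137, 0.002, 1.571]
contact_force: [0.5, 0.4, -0.0]
grip_width: 76.1
finger_force: 0.0
```

```bash
python3 - <<'E'
from h import *
c=cap("wrist"); print(bot.get_obs()["tool_pos"])
for t in("lid","rice_bowl","pickle_bowl","mat"):
    for p,pt,P,m in find(c,t,1):
        zt=np.percentile(P[:,2],98); print(t,round(p,2),pt,np.round(np.percentile(P[:,2],[2,50,98]),1),circ(P,zt-8,zt+5))
E
```

```text
[ 529.27481164 -173.08209526  211.44056856]
lid 0.56 [317.7 312. ] [66.6 76.7 97.2] [ 524.3 -283.    23.3  406. ]
rice_bowl 0.66 [331.4  93.3] [10.7 31.2 61.7] [ 534.8  -64.2   54.4 3276. ]
pickle_bowl 0.81 [323.1 211.5] [ 3.7 14.2 39.7] [ 528.2 -173.    33.9  930. ]
mat 0.84 [265.7 189. ] [1.3 3.  5. ] [  545.   -146.5   214.3 39203. ]
```

Pickle bowl is in line. On to the rest.

Request:
apply_moves(motion="0.0555 0.0047 0 0; 0.0555 0.0047 0 0; 0.0555 0.0047 0 0; 0.0555 0.0047 0 0; 0.0555 0.0047 0 0; 0.0555 0.0047 0 0; 0.0555 0.0047 0 0; 0.0555 0.0047 0 0", fingers=0.1)

```text
time: 27.52
tool_pos: [564.4, 273.2, 204.6]
tcp_rot: [-3.139, 0.001, 1.571]
contact_force: [0.0, -0.2, -0.2]
grip_width: 50.7
finger_force: 0.0
```

Request:
apply_moves(motion="0.0555 0.0047 0 0; 0.0555 0.0047 0 0; 0 0 0 10.5; 0 0 0 10.5; 0 0 0 10.5; 0 0 0 10.5; 0 0 0 10.5; 0 0 0 10.5")

```text
time: 28.52
tool_pos: [573.9, 382.3, 204.2]
tcp_rot: [-3.142, 0.004, 0.466]
contact_force: [0.9, -0.1, 0.0]
grip_width: 50.7
finger_force: 0.0
```

Request:
apply_moves(motion="0 0 0 10.5; 0 0 0 10.5; 0 0 0 10.5; 0 0 0 0; 0 0 0 0")

```text
time: 29.15
tool_pos: [574.2, 382.5, 205.5]
tcp_rot: [3.141, 0.002, -0.075]
contact_force: [0.5, 0.4, 0.2]
grip_width: 50.0
finger_force: 0.0
```

```bash
python3 - <<'E'
from h import *
c=cap("wrist"); print(bot.get_obs()["tool_pos"],bot.get_obs()["tcp_rot"])
for t in("rest","chopsticks"):
    for p,pt,P,m in find(c,t,1):
        zt=np.percentile(P[:,2],98); print(t,round(p,2),pt,np.round(np.percentile(P[:,2],[2,50,98]),1),circ(P,zt-8,zt+5),np.round(cv2.fitLine(P[:,:2].astype(np.float32),cv2.DIST_L2,0,.1,.01).ravel(),3),cv2.minAreaRect(P[P[:,2]>zt-8][:,:2].astype(np.float32)))
cv2.imwrite("pics/w5.png",c["img"])
E
```

```text
[574.27232096 382.55376866 205.84636472] [ 3.14095873e+00  1.14940772e-03 -7.52511059e-02]
rest 0.93 [326.1 208.7] [13.6 17.3 21.6] [576.1 381.4  26.3 899. ] [ 9.95000e-01 -1.04000e-01  5.76987e+02  3.81715e+02] ((575.9224853515625, 381.9487609863281), (20.01576805114746, 50.46070861816406), 83.70518493652344)
chopsticks 0.56 [535.8 232.1] [ 6.1 12.6 15.9] [ 529.6  155.6   91.2 2498. ] [ 9.99000e-01 -4.10000e-02  5.34256e+02  1.57217e+02] ((568.878662109375, 192.1845703125), (241.03395080566406, 134.021240234375), 45.06789779663086)
```

View pics/w5.png

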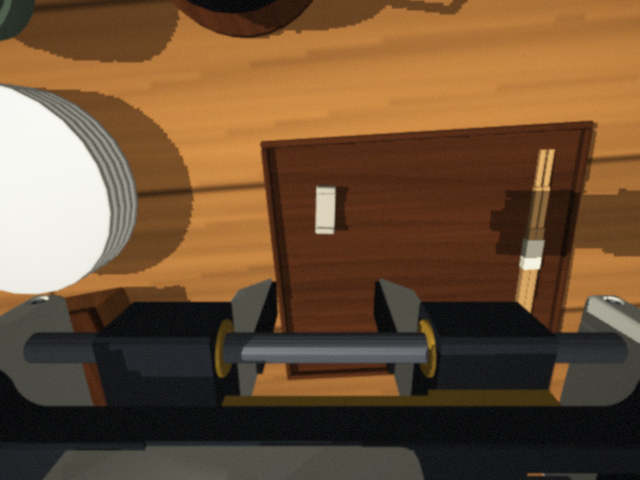

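The rest lies at (325,210), turned about −6°, and is within the finger span. I'll narrow the fingers so they clear the tray wall at column 270.

Request:
apply_moves(motion="0.0018 0.0003 0.04 1.8; 0 0 0.05 0; 0 0 0.05 0; 0 0 0.035 0; 0 0 0.012 0; 0 0 0 0; 0 0 0 0", fingers=-0.13)

```text
time: 30.18
tool_pos: [577.4, 382.8, 21.9]
tcp_rot: [-3.14, -0.003, -0.109]
contact_force: [0.5, 0.7, 0.3]
grip_width: 40.1
finger_force: 0.0
```

Request:
apply_moves(motion="-0.001 0.0005 0.008 0; 0 0 0.004 0; 0 0 0 0; 0 0 0 0")

```text
time: 30.68
tool_pos: [575.3, 381.9, 7.9]
tcp_rot: [-3.141, -0.0, -0.11]
contact_force: [-0.3, -0.2, 0.1]
grip_width: 39.8
finger_force: 0.0
```

Request:
apply_moves(motion="0 0 0 0; 0 0 0 0; 0 0 0 0; 0 0 0 0", fingers=-1)

```text
time: 31.18
tool_pos: [575.3, 381.9, 7.9]
tcp_rot: [-3.141, -0.0, -0.11]
contact_force: [-0.9, -0.1, -0.3]
grip_width: 19.6
finger_force: 30.0
```

Request:
apply_moves(motion="0 0 -0.02 0; 0 0 -0.05 0; 0 0 -0.05 0; 0 0 -0.03 0; 0 0 0 0; 0 0 0 0")

```text
time: 31.92
tool_pos: [574.6, 381.5, 157.1]
tcp_rot: [3.141, 0.001, -0.11]
contact_force: [-0.3, 0.2, -0.3]
grip_width: 20.0
finger_force: 30.0
```

Request:
apply_moves(motion="0 0 0 -3.4; -0.0141 0.0558 0 0; -0.0141 0.0558 0 0; -0.0141 0.0558 0 0; -0.0141 0.0558 0 0; -0.0141 0.0558 0 0; -0.0141 0.0558 0 0; -0.0141 0.0558 0 0")

```text
time: 32.92
tool_pos: [455.3, -4.7, 156.4]
tcp_rot: [-3.141, 0.003, -0.05]
contact_force: [1.0, -0.5, -0.8]
grip_width: 19.7
finger_force: 30.0
```

Request:
apply_moves(motion="-0.0141 0.0558 0 0; 0 0 0 0; 0 0 0 0; 0 0 0 0")

```text
time: 33.42
tool_pos: [440.1, -57.2, 157.2]
tcp_rot: [-3.141, 0.001, -0.048]
contact_force: [-0.8, -0.6, -1.3]
grip_width: 19.5
finger_force: 30.0
```

```bash
python3 - <<'E'
from h import *
c=cap("wrist"); print(bot.get_obs()["tool_pos"],bot.get_obs()["tcp_rot"])
for t in("rest","rice_bowl"):
    for p,pt,P,m in find(c,t,1):
        zt=np.percentile(P[:,2],98); print(t,round(p,2),pt,np.round(np.percentile(P[:,2],[2,50,98]),1),circ(P,zt-8,zt+5))
cv2.imwrite("pics/w6.png",c["img"])
E
```

```text
[440.22482797 -57.156463   157.35039287] [-3.14115292e+00  7.01281146e-04 -4.81129794e-02]
rest 0.72 [325.9 290.6] [158.8 166.4 170.8] [ 445.7  -57.8   22.5 3123. ]
rice_bowl 0.74 [330.  107.7] [10.5 32.4 61.6] [ 534.3  -64.2   54.6 5135. ]
```

View pics/w6.png

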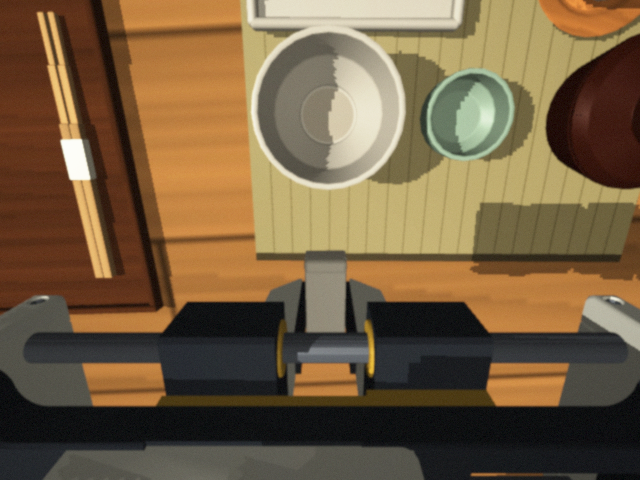

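The rest is held square at (326,290), the rice bowl is at (330,107) and the mat edge is at row 257. Lowering.

Request:
apply_moves(motion="-0.0025 0.002 0.04 0; 0 0 0.045 0; 0 0 0.035 0; 0 0 0.015 0; 0 0 0.006 0; 0 0 0 0; 0 0 0 0")

```text
time: 34.45
tool_pos: [438.2, -60.2, 17.4]
tcp_rot: [3.141, -0.002, -0.05]
contact_force: [0.3, -0.3, -0.1]
grip_width: 19.7
finger_force: 30.0
```

Request:
apply_moves(motion="0.001 0 0.007 0; 0 0 0.003 0; 0 0 0.0015 0; 0 0 0 0; 0 0 0 0")

```text
time: 35.08
tool_pos: [438.6, -60.3, 5.3]
tcp_rot: [-3.142, -0.0, -0.05]
contact_force: [0.2, -0.5, -0.7]
grip_width: 19.5
finger_force: 30.0
```

Request:
apply_moves(motion="0 0 0.001 0; 0 0 0 0; 0 0 0 0")

```text
time: 35.45
tool_pos: [438.7, -60.3, 4.8]
tcp_rot: [3.141, -0.001, -0.05]
contact_force: [-0.4, 0.1, 7.0]
grip_width: 19.2
finger_force: 30.0
```

Request:
apply_moves(motion="0 0 0 0; 0 0 0 0; 0 0 0 0; 0 0 -0.02 0; 0 0 -0.05 0; 0 0 -0.05 0; 0 0 -0.06 0; 0 0 0 0", fingers=-0.13)

```text
time: 36.45
tool_pos: [441.0, -61.0, 188.3]
tcp_rot: [3.139, -0.009, -0.05]
contact_force: [0.6, 0.1, -0.6]
grip_width: 39.8
finger_force: 0.0
```

```bash
python3 - <<'E'
from h import *
c=cap("wrist"); print(bot.get_obs()["tool_pos"],bot.get_obs()["tcp_rot"])
for t in("rest","rice_bowl","chopsticks","mat"):
    for p,pt,P,m in find(c,t,1):
        zt=np.percentile(P[:,2],98); print(t,round(p,2),pt,np.round(np.percentile(P[:,2],[2,50,98]),1),circ(P,zt-8,zt+5),np.round(cv2.fitLine(P[:,:2].astype(np.float32),cv2.DIST_L2,0,.1,.01).ravel(),3),np.round(np.hstack(cv2.minAreaRect(P[:,:2].astype(np.float32))),1))
        if t=="chopsticks":
            w=P[(c["img"][m][~np.isnan(c["P"][m][:,0])].astype(int)[:,0]>190)]; print("band",len(w),np.median(w,0))
E
```

```text
[439.45872926 -60.54322936 185.79790669] [ 3.14051443 -0.00440405 -0.0501202 ]
rest 0.94 [328.1 217.1] [10.5 14.3 19. ] [439.7 -61.6  25.9 909. ] [ 9.98000e-01 -5.60000e-02  4.40477e+02 -6.09080e+01] [439.6 -60.8  19.6  50.2  87.1]
rice_bowl 0.92 [323.2 113.6] [10.5 31.6 61.7] [ 534.2  -64.    54.5 3864. ] [ 5.05000e-01  8.63000e-01  5.37723e+02 -6.41560e+01] [539.5 -66.4 131.2 121.7  48.2]
chopsticks 0.59 [ 97.8 152.3] [ 6.3 13.1 16. ] [ 508.6  156.   112.1 4534. ] [ 9.99000e-01 -3.20000e-02  5.13719e+02  1.54904e+02] [508.8 160.1  27.1 224.1  87.5]
band 686 [508.97179549 156.75234198  15.13525509]
mat 0.7 [454.3 181.8] [1.3 3.  4.8] [  509.8  -174.8   215.5 47198. ] [ 8.30000e-02 -9.97000e-01  4.93197e+02 -1.80081e+02] [ 509.5 -173.9  366.   238.6   87.2]
```

Rest is square and 1 mm off target. Next, the chopsticks.

Request:
apply_moves(motion="0.0146 -0.0552 0 0; 0.0146 -0.0552 0 0; 0.0146 -0.0552 0 0; 0.0146 -0.0552 0 0; 0 0 0.05 -0.7; 0 0 0.05 0; 0 0 0 0; 0 0 0 0", fingers=-0.35)

```text
time: 37.7
tool_pos: [508.6, 157.3, 85.0]
tcp_rot: [-3.141, -0.001, -0.038]
contact_force: [0.1, 0.1, -0.1]
grip_width: 30.0
finger_force: 0.0
```

```bash
python3 - <<'E'
from h import *
c=cap("wrist"); print(bot.get_obs()["tool_pos"],bot.get_obs()["tcp_rot"])
for p,pt,P,m in find(c,"chopsticks",1):
    print(round(p,2),pt,np.round(np.percentile(P[:,2],[2,50,98]),1),np.round(cv2.fitLine(P[:,:2].astype(np.float32),cv2.DIST_L2,0,.1,.01).ravel(),3))
    w=P[(c["img"][m][~np.isnan(c["P"][m][:,0])].astype(int)[:,0]>190)]; print("band",len(w),np.round(np.hstack(cv2.minAreaRect(w[:,:2].astype(np.float32))),1))
Q=c["P"].reshape(-1,3);k=(abs(Q[:,0]-530)<4)&(abs(Q[:,1]-140)<50)
for y in range(100,190,4):
    s=Q[k&(abs(Q[:,1]-y)<2)]; print(y,len(s),np.round(np.median(s[:,2]),1) if len(s) else "",end="; ")
cv2.imwrite("pics/w7.png",c["img"])
E
```

```text
[509.18148114 157.35079066  85.82160207] [-3.14099475e+00 -2.61956904e-03 -3.83279346e-02]
100 1438 190.5; 104 1457 191.0; 108 1348 191.3; 112 1738 189.3; 116 1900 188.3; 120 1929 188.2; 124 1878 188.5; 128 1890 188.5; 132 1865 188.7; 136 1822 188.4; 140 1605 186.9; 144 1255 189.2; 148 1083 188.3; 152 906 187.5; 156 993 189.2; 160 646 185.1; 164 538 180.1; 168 448 179.1; 172 713 177.2; 176 979 185.6; 180 877 179.0; 184 780 178.5; 188 688 177.5;
```

View pics/w7.png

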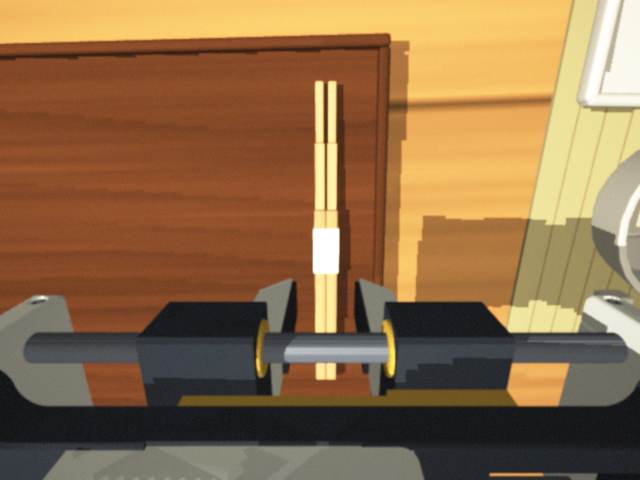

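The bundle runs straight along column 326, midway between the fingers (columns 292 and 358). The tray wall is at column 376, about 35 mm away, so I'm narrowing the opening slightly before going down.

Request:
apply_moves(motion="0 0 0.03 0; 0 0 0.025 0; 0 0 0.012 0; 0 0 0.006 0; 0 0 0 0; 0 0 0 0", fingers=-0.43)

```text
time: 38.55
tool_pos: [508.6, 157.4, 12.0]
tcp_rot: [-3.141, -0.002, -0.038]
contact_force: [0.5, 0.6, -0.5]
grip_width: 25.8
finger_force: 0.0
```

Request:
apply_moves(motion="0 0 0.003 0; 0 0 0 0")

```text
time: 38.8
tool_pos: [507.9, 157.3, 8.2]
tcp_rot: [-3.142, -0.0, -0.038]
contact_force: [0.3, 0.2, -0.5]
grip_width: 26.2
finger_force: 0.0
```

Request:
apply_moves(motion="0 0 0 0; 0 0 0 0; 0 0 0 0; 0 0 0 0", fingers=-1)

```text
time: 39.3
tool_pos: [508.0, 157.3, 8.3]
tcp_rot: [-3.142, -0.0, -0.038]
contact_force: [-0.0, 0.2, 0.5]
grip_width: 17.9
finger_force: 30.0
```

Request:
apply_moves(motion="0 0 -0.02 0; 0 0 -0.04 0; 0 0 -0.05 0; 0 0 -0.04 0; 0 0 0 0; 0 0 0 0")

```text
time: 40.05
tool_pos: [507.3, 157.2, 157.5]
tcp_rot: [3.141, 0.001, -0.038]
contact_force: [0.2, -0.5, -1.1]
grip_width: 17.7
finger_force: 30.0
```

Request:
apply_moves(motion="0 0 0 -9.92; 0 0 0 -9.92; 0 0 0 -9.92; 0 0 0 -9.92; 0 0 0 -9.92; 0 0 0 -9.92; 0 0 0 -9.92; 0 0 0 -9.92")

```text
time: 41.05
tool_pos: [506.9, 157.1, 156.2]
tcp_rot: [-3.138, 0.001, 1.353]
contact_force: [0.1, 0.5, -0.3]
grip_width: 17.2
finger_force: 30.0
```

Request:
apply_moves(motion="0 0 0 -9.92; -0.0609 -0.0113 0 0; -0.0609 -0.0113 0 0; -0.0609 -0.0113 0 0; -0.0609 -0.0113 0 0; -0.0609 -0.0113 0 0; 0 0 0 0; 0 0 0 0")

```text
time: 42.05
tool_pos: [435.5, -143.3, 157.0]
tcp_rot: [-3.139, -0.002, 1.519]
contact_force: [0.1, 1.2, -0.0]
grip_width: 17.7
finger_force: 30.0
```

Request:
apply_moves(motion="0 0 0.03 0; 0 0 0.04 0; 0 0 0.03 0; 0 0 0 0; 0 0 0 0")

```text
time: 42.68
tool_pos: [436.9, -143.1, 58.9]
tcp_rot: [3.141, 0.0, 1.522]
contact_force: [0.6, -0.2, -0.1]
grip_width: 17.2
finger_force: 30.0
```

```bash
python3 - <<'E'
from h import *
c=cap("wrist"); print(bot.get_obs()["tool_pos"],bot.get_obs()["tcp_rot"])
for t in("rest","chopsticks","rice_bowl"):
  for p,pt,P,m in find(c,t,1):
    print(t,round(p,2),pt,np.round(np.percentile(P[:,2],[2,50,98]),1),np.round(cv2.fitLine(P[:,:2].astype(np.float32),cv2.DIST_L2,0,.1,.01).ravel(),3),np.round(np.hstack(cv2.minAreaRect(P[:,:2].astype(np.float32))),1), P[:,1].max())
cv2.imwrite("pics/w8.png",c["img"])
E
```

```text
[ 437.09506826 -143.5164443    59.2569899 ] [3.13983288e+00 6.31517804e-04 1.52163964e+00]
rest 0.98 [324.2 129.3] [12.6 14.6 18.9] [ 9.99000e-01 -4.80000e-02  4.39392e+02 -6.04060e+01] [439.9 -60.9  19.7  50.   87.1] -50.137297584769435
chopsticks 0.98 [331.  232.4] [60.5 63.6 66.3] [ 4.90000e-02  9.99000e-01  4.38783e+02 -1.06865e+02] [ 438.5 -116.   171.5   17.5   87. ] -30.082601972970522
rice_bowl 0.88 [531.9 120.6] [10.7 34.1 61.4] [ 1.6800e-01 -9.8600e-01  5.4496e+02 -6.1650e+01] [551.1 -69.8 139.5 146.9   9.7] 2.647327982727525
```

View pics/w8.png

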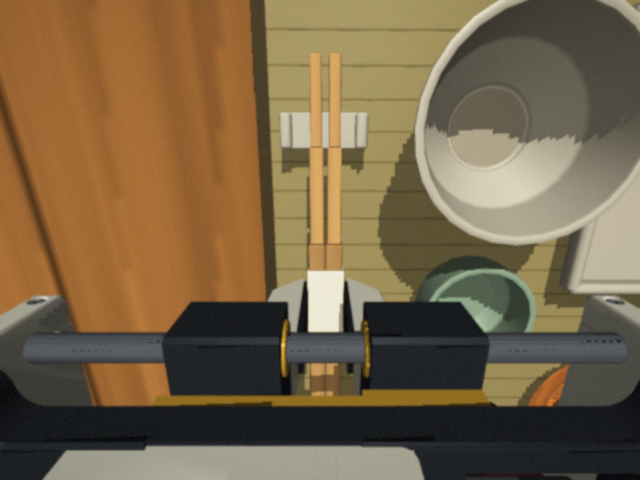

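The bundle is square to the mat edge. Its tips end at y −30, about 2 cm past the rest at (324,130), and lie centred between its raised ends. Lowering.

Request:
apply_moves(motion="-0.001 -0.001 0.02 0; 0 0 0.014 0; 0 0 0.005 0; 0 0 0 0; 0 0 0 0")

```text
time: 43.5
tool_pos: [435.4, -145.0, 19.6]
tcp_rot: [3.141, 0.0, 1.52]
contact_force: [-0.5, -0.2, 0.6]
grip_width: 17.6
finger_force: 30.0
```

Request:
apply_moves(motion="0 0 0.002 0; 0 0 0.001 0; 0 0 0 0; 0 0 0 0")

```text
time: 44.0
tool_pos: [435.1, -144.9, 16.2]
tcp_rot: [3.142, -0.0, 1.52]
contact_force: [-0.0, 0.1, -1.2]
grip_width: 17.5
finger_force: 30.0
```

Request:
apply_moves(motion="0 0 0.001 0; 0 0 0.0005 0; 0 0 0 0")

```text
time: 44.38
tool_pos: [435.2, -145.0, 14.8]
tcp_rot: [3.141, 0.0, 1.52]
contact_force: [-0.0, -0.9, 1.7]
grip_width: 17.4
finger_force: 30.0
```

Request:
apply_moves(motion="0 0 0 0; 0 0 0 0; 0 0 0 0; 0 0 0 0; 0 0 -0.02 0; 0 0 -0.05 0; 0 0 -0.06 0; 0 0 -0.06 0", fingers=-0.4)

```text
time: 45.38
tool_pos: [434.7, -144.7, 206.6]
tcp_rot: [-3.141, -0.0, 1.52]
contact_force: [1.7, 0.1, 0.0]
grip_width: 27.9
finger_force: 0.0
```

Request:
apply_moves(motion="0 0 0 0; 0 0 0 0; 0 0 0 0; 0 0 0 0")

```text
time: 45.88
tool_pos: [434.6, -144.6, 203.4]
tcp_rot: [-3.139, -0.001, 1.52]
contact_force: [-0.1, -0.9, -0.1]
grip_width: 27.5
finger_force: 0.0
```

```bash
python3 - <<'E'
from h import *
c=cap("wrist"); print(bot.get_obs()["tool_pos"])
for t in("rest","chopsticks","rice_bowl","pickle_bowl"):
  for p,pt,P,m in find(c,t,1):
    zt=np.percentile(P[:,2],98)
    print(t,round(p,2),pt,np.round(np.percentile(P[:,2],[2,50,98]),1),circ(P,zt-8,zt+5),np.round(cv2.fitLine(P[:,:2].astype(np.float32),cv2.DIST_L2,0,.1,.01).ravel(),3), P[:,1].min().round(1),P[:,1].max().round(1))
    if t=="chopsticks":
        print("z(y)",np.polyfit(P[:,1],P[:,2],1).round(3))
cv2.imwrite("pics/w9.png",c["img"])
E
```

```text
[ 434.70108821 -144.68575793  203.66439673]
rest 0.6 [329.5 128.2] [12.5 14.6 19. ] [440.  -60.9  25.7 848. ] [ 9.99000e-01 -4.60000e-02  4.40182e+02 -6.08280e+01] -71.3 -50.6
chopsticks 0.58 [328.4 205.5] [ 2.6 17.7 21.3] [ 435.9 -136.8  104.6 2439. ] [ 4.70000e-02  9.99000e-01  4.35674e+02 -1.38551e+02] -256.2 -32.2
z(y) [ 0.031 20.343]
rice_bowl 0.55 [439.4 123.4] [10.6 31.2 61.6] [ 534.9  -64.1   54.6 3296. ] [ 6.40000e-02 -9.98000e-01  5.42465e+02 -6.17960e+01] -117.9 0.4
pickle_bowl 0.66 [418.6 237.4] [ 8.7 16.2 39.6] [ 528.  -173.1   34.  1041. ] [   0.565   -0.825  531.039 -176.084] -222.6 -139.3
```

View pics/w9.png

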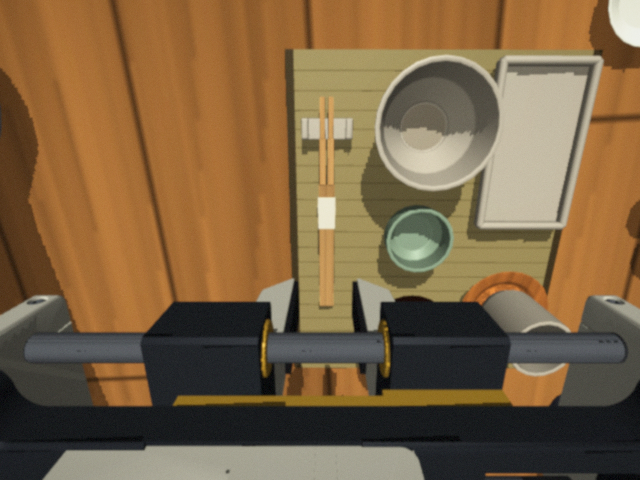

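The chopsticks lie across the rest at (327,128). Their tips are about 2 cm past it, parallel to the front edge, and the bowls have not moved. Handing in.

```bash
python3 -c "
from plant import bot
print(bot.close_job())"
```

```text
the job is handed in; nothing more can be done
None
```

The place is laid and the job handed in at about 46 s: every placed item measured within its tolerance by camera, and the rice bowl, soup bowl and saucer had not visibly moved; the judge's verdict was not shown.

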